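# Let off the preload ratchet of a torsion stand

## Robot

A 6-joint arm with a two-finger parallel gripper is mounted at the origin on the work surface. World frame = base frame: x ahead of the robot, y to its left, z up, the work surface at z = 0. Lengths are in mm, angles in rad, forces in N, time in s.
With the tool pointing down it reaches from about 325 to 875 mm from the base axis. Payload 4.4 kg.
Tool frame: the origin (TCP) lies on the centre line of the jaws, within the pads' length; the fingertips stand 22 mm ahead of it and the grasp point (between the pads) lies 3 mm ahead of it; z points along the fingers, y is the line along which they close (so a half turn about z gives the same grasp; the last joint's range is limited). The gripper opens to 85 mm and grips with 20 to 120 N. Pads are 22 mm wide; open, the fingers measure 114 mm over their backs; the gripper's body (76 mm by 85 mm) begins 54 mm behind the grasp point. The pads swing forward as they close: fully open they stand 13 mm farther back than shut.
Start: joints at [1.165, 0.207, 1.542, -0, 1.393, -0.15], TCP at [145.496, 556.29, 253.282] pointing down, gripper open.
Joint ranges: [-2.73, 2.73], [-0.86, 2.22], [0.23, 2.46], [-1.11, 4.25], [0.08, 2.63], [-2.82, 2.82]. Speed limits (rad/s): [2.79, 2.79, 3.14, 3.14, 3.14, 3.14].

## Interface

Orientations are given as a rotation vector (axis times angle).
In Python, from cell import env, imaging gives the robot as it stands. The module is installed in compiled form; this text tells all that it offers. Calls block until the motion is done:
- env.move_pose(position, orientation): joint-space move of the TCP to a pose.
- env.move_straight(position, vel=150, frame=None): straight line of the TCP; frame=None keeps the orientation; vel is the mean speed in mm/s.
- env.move_j(angles): joint-space move.
- env.grip(opening): finger opening in mm; the grip force is fixed at half the most; returns when the fingers have stopped.
- env.hold(seconds).
- env.solve_ik(position, orientation): joint angles nearest the present ones, or None.
- env.observe(): the state.
- imaging.capture(name): name is "scene" or "top"; returns a dict with "frame" (384x512x3 uint8, blue, green, red), "fx", "fy", "cx", "cy" (pixels), "origin" and "attitude" of the camera in the world. Camera axes: x right, y up, looking along -z (the intrinsics and any distortion apply to the point x, -y, -z); pixel columns grow to the right and rows downward; lengths in mm; the calibration is good to about 2 mm. A picture is of the moment at which its call begins. There is no depth.
A pose or a line that the arm cannot do raises env.PlanningError and nothing moves.
- env.sign_off(): hands the job in; it is judged then, once.
Trained networks look in the newest picture that a camera, given by its name, has taken for a name from the list of things; names that differ only in an ending like _2 or _b are one class to them, and where a whole thing is asked for, a point or a joint stands for the part that bears it (a point fixed in the world has none). Each returns a list of dicts, best first, with "conf" (0 to 1); they miss things now and then, are a little off and sometimes report something else, mostly with a low value. They report only what shows in the picture. A call takes as long as a camera call.
- imaging.search_frame(camera, name): "at" ([row, column] in pixels, amid what is visible of it).
- imaging.silhouettes(camera, name): "pixels" (384x512 bool, what is visible of it) and "at" ([row, column] in pixels, amid what is visible of it).
The state is a dict: "time_s": time; "joint_pos": joint angles; "qvel": joint speeds; "effort": joint torques, N m; "position": TCP position; "eef_rot": TCP orientation; "ft_force": force on the tool from outside, world axes, zero at the start; "ft_torque": the same for the moment, N m; "finger_gap": finger opening in mm; "gripper_force": force on a finger pad.
Only numpy, scipy, OpenCV 4.12 (cv2) and the standard library are available. Lean on these libraries where they do the work, as an engineer would, in place of code of your own. Each camera call takes 0.05 s, during which the arm holds its last target. There are 200 camera calls.

## Task

On the stand with the saw-toothed ratchet wheel, swing the holding pawl up out of the teeth by its upright tab, about halfway to upright or more, so that it stays up by itself. Then turn the wheel backwards (anticlockwise seen from above) by its upright crank grip until the crank arm is against or close to the stop post, leaving the pawl up. Let go of everything.

Things in the scene. Friction and masses are not known exactly. Their poses are not given: they have to be found in the camera images.
- pawl (a joint): Angle (rad) of the bright steel pawl, a level bar 12 mm wide with an upright tab near its tip. 0: tip down between two teeth, 8 mm deep; the wheel then cannot turn backwards beyond 0.3 rad of play. Clear of the teeth above 0.15; bar upright at 1.57; stop at 1.7. Its stiff hinge (1 N at the tab) leaves it wherever it is put.
- pawl_tab (a point): Point in the tab: 24 mm long (x), 12 thick (y: pinch across y), top 13 above, bar 22 below. Pawl down: point 105 mm above the table, teeth tops 65; z up, x from tip to hinge. Hinge axis: parallel to y, 74 mm along +x and 27 along -z (the frame turns with the pawl); the tab swings up and over towards it. Pawl down, the wheel's axis is 16 mm along -x, 54 along +y.
- wheel (a joint): Angle (rad) of the dark steel wheel, 124 mm across, upright axis, 8 bright saw teeth on top of its rim. Grows anticlockwise from above (backwards). Starts within 0.12 of 0; at 2.18 the crank arm meets the stop, a 10 mm post 78 mm high. Stays where left; 2.5 N at the grip turns it. A similar stand nearby has a smooth wheel and crank, no teeth, no pawl: not that one.
- crank_grip (a point): Point in the ratchet wheel's upright round black crank grip, 18 mm across, free to spin, from 75 to 115 mm above the table (point at 98); arm below it, top at 73. It is 50 mm from the wheel's axis. Frame turns with the wheel, z up; at wheel 0 it is parallel to the lowered pawl tab's. Wheel axis: 35.4 mm along -x and 35.4 along -y of it.

How it is judged (in metres and radians):
On the way, in this order (a step that is already met when the one before it is completed fails the run):
1. the pawl is swung up at least 0.6 rad (35 degrees) before the wheel has been turned back (value of joint pawl above 0.6 rad and value of joint wheel below 0.6 rad), for 0.1 s.
2. the wheel is turned back to within 0.2 rad (11 degrees) of its stop with the pawl up (value of joint wheel above 1.98 rad and value of joint pawl above 0.5 rad), for 0.1 s.
At the end, for the whole second after the job is handed in: The wheel stands at rest within 0.2 rad (11 degrees) of its stop (joint above 1.98), and the pawl is at rest and still up by more than 0.5 rad (all of step 2 and velocity of joint wheel between -0.1 and 0.1 rad/s and velocity of joint pawl between -0.1 and 0.1 rad/s); the robot touches nothing.
It also fails if it takes over 48 s, if anything falls off the work surface, if the arm or the gripper's body presses on something with over 40 N, if the wrist force passes 120 N, or if a joint passes its speed limit or range.

## Working session

There is one attempt and no reset: what is moved stays moved. The work goes in short steps, each a Python script; the robot and the scene stay as the last script left them, time stands still between calls to the robot, and variables do not carry over. Pictures are saved under pics/ and viewed, at most 10 in all, crops included, and the job is handed in when it is done.

```bash
mkdir -p pics
cat > h.py <<'E'
from cell import env, imaging
import numpy as np, cv2
from scipy.spatial.transform import Rotation as R
def rot(c):
    a=np.array(c["attitude"],float)
    if a.shape==(3,3): return a
    return R.from_rotvec(a).as_matrix() if a.size==3 else R.from_quat(a).as_matrix()
def ray(c,rc):
    d=np.array([(rc[1]-c["cx"])/c["fx"],-(rc[0]-c["cy"])/c["fy"],-1.])
    return np.array(c["origin"],float), rot(c)@d
def at_z(c,rc,z):
    o,d=ray(c,rc); return o+d*(z-o[2])/d[2]
def proj(c,p):
    q=rot(c).T@(np.array(p,float)-np.array(c["origin"],float))
    return [c["cy"]-c["fy"]*q[1]/-q[2], c["cx"]+c["fx"]*q[0]/-q[2]]
def tri(c1,a,c2,b):
    o1,d1=ray(c1,a);o2,d2=ray(c2,b)
    t=np.linalg.lstsq(np.c_[d1,-d2],o2-o1,rcond=None)[0]
    p,q=o1+t[0]*d1,o2+t[1]*d2
    return (p+q)/2,np.linalg.norm(p-q)
E
python3 - <<'E'
from h import *
cs={}
for n in("scene","top"):
    c=cs[n]=imaging.capture(n); cv2.imwrite(f"pics/{n}0.png",c["frame"])
    print(n,{k:v for k,v in c.items() if k!="frame"})
    for t in("pawl","pawl_tab","wheel","crank_grip"):
        print(t,[(np.round(d["at"],1).tolist(),round(d["conf"],2)) for d in imaging.search_frame(n,t)][:4])
print(env.observe())
E
```

```text
scene {'fx': 409.7769152736884, 'fy': 409.7769152736884, 'cx': 259.91634762786725, 'cy': 188.46814970038545, 'origin': array([1118.50440967,  101.88901516,  730.17021568]), 'attitude': array([0.51222945, 0.65585134, 1.71147629])}
pawl [([168.1, 179.9], 0.54)]
pawl_tab []
wheel [([165.8, 205.9], 0.6)]
crank_grip [([163.4, 206.9], 0.59)]
top {'fx': 434.87640728484723, 'fy': 434.87640728484723, 'cx': 255.7261404210603, 'cy': 192.0181108645126, 'origin': array([ 454.10096391,   -8.89290301, 1112.66167171]), 'attitude': array([ 0.09278677, -0.0829758 , -1.56103686])}
pawl [([211.3, 350.5], 0.57)]
pawl_tab [([209.4, 349.7], 0.72)]
wheel [([231.5, 327.0], 0.8)]
crank_grip [([232.8, 330.7], 0.73)]
{'time_s': 0.5, 'joint_pos': array([ 1.16448926e+00,  2.06624917e-01,  1.54153169e+00, -5.82132153e-06,
        1.39351174e+00, -1.50531267e-01]), 'qvel': array([-0.00141981, -0.00027686, -0.0038842 , -0.00084781, -0.00099067,
        0.00089832]), 'effort': array([ 6.66080064e-05, -3.82621765e+01, -2.91622728e+01, -1.73604221e-04,
        2.19147980e-03, -1.02511859e-05]), 'position': array([145.49588126, 556.26998211, 253.25244974]), 'eef_rot': array([-4.00673844e-01, -3.11592182e+00,  1.16788959e-04]), 'ft_force': array([-0.22896174,  0.49979256,  0.67986892]), 'ft_torque': array([0.04432236, 0.05429058, 0.03906197]), 'gripper_force': 0.0, 'finger_gap': 85.6644461700343}
```

View pics/scene0.png

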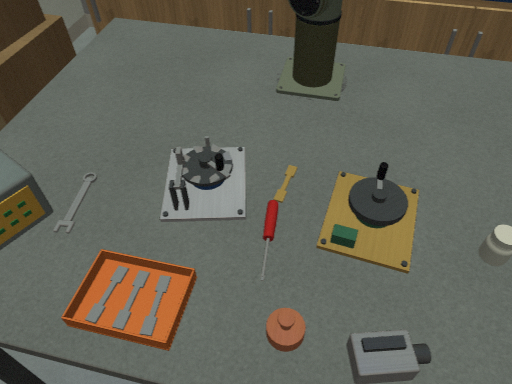

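View pics/top0.png

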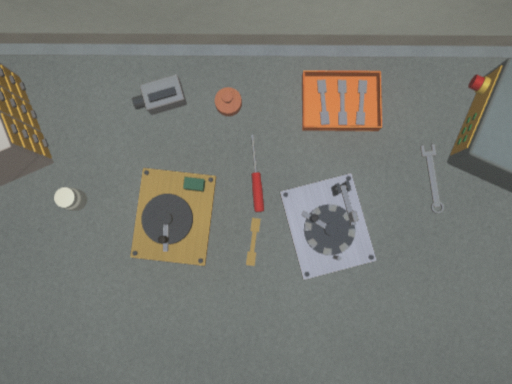

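The ratchet stand is the white plate: at about (175,205) in the scene view and (228,329) in the top view. The smooth decoy is on the yellow plate. I'll zoom in on the white one.

Run:
```python
from h import *
a=cv2.imread("pics/scene0.png")[130:225,155:255];b=cv2.imread("pics/top0.png")[170:280,275:380]
a=cv2.resize(a,(400,380),interpolation=cv2.INTER_CUBIC);b=cv2.resize(b,(399,418),interpolation=cv2.INTER_CUBIC)
o=np.zeros((418,799,3),np.uint8);o[:380,:400]=a;o[:,400:]=b
cv2.imwrite("pics/crop0.png",o)
c={n:imaging.capture(n) for n in("scene","top")}
print("tab@105",at_z(c["top"],[209.4,349.7],105),"grip98 top",at_z(c["top"],[232.8,330.7],98),at_z(c["scene"],[163.4,206.9],98),"wheel", at_z(c["top"],[231.5,327],55),at_z(c["scene"],[165.8,205.9],60))
for n in c:
  for t in("pawl","pawl_tab","wheel","crank_grip"):
    print(n,t,[(np.round(d["at"],1).tolist(),round(d["conf"],2),int(d["pixels"].sum()),np.argwhere(d["pixels"]).min(0).tolist(),np.argwhere(d["pixels"]).max(0).tolist()) for d in imaging.silhouettes(n,t)][:3])
```

```text
tab@105 [ 528.54954035 -220.31947729  105.        ] grip98 top [ 474.29806472 -176.88056128   98.        ] [ 525.40489754 -160.64646474   98.        ] wheel [ 478.21446755 -175.08739077   55.        ] [ 497.75605283 -176.21308569   60.        ]
scene pawl [([165.2, 178.9], 0.82, 265, [148, 174], [189, 184])]
scene pawl_tab [([164.5, 178.6], 0.82, 324, [146, 174], [189, 185])]
scene wheel [([166.1, 205.1], 0.95, 1632, [145, 182], [185, 231])]
scene crank_grip [([165.5, 206.2], 0.55, 1704, [144, 182], [186, 232])]
top pawl [([208.1, 347.6], 0.68, 278, [186, 341], [225, 357])]
top pawl_tab [([209.5, 349.5], 0.76, 273, [186, 341], [225, 357])]
top wheel [([232.1, 326.8], 0.74, 2019, [205, 303], [255, 355])]
top crank_grip [([231.6, 330.0], 0.76, 2008, [204, 303], [255, 354])]
```

View pics/crop0.png

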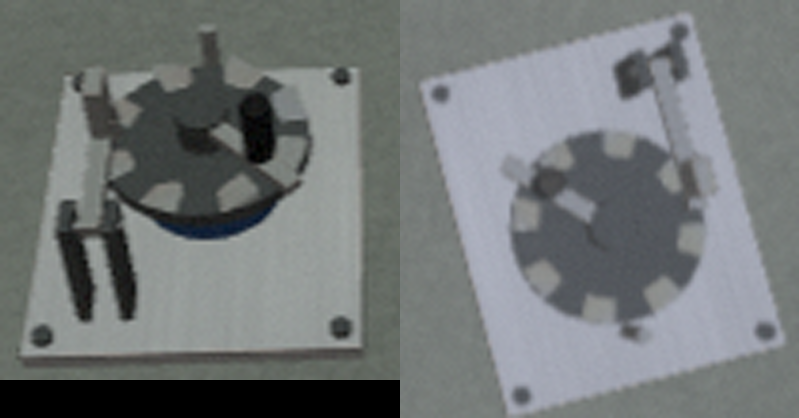

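The crops show these features (crop pixels):
- **Tab top:** about (94,72) in scene, (704,173) in top.
- **Grip top:** (256,98) in scene, (549,182) in top.
- **Wheel disc centre:** about (608,227) in top.
- **Plate:** turned about 15°, with the hinge towards world +x.

Next I'll fit the stand's pose to these.

Run:
```python
from h import *
from scipy.optimize import least_squares
c={n:imaging.capture(n) for n in("scene","top")}
S=lambda x,y:("scene",[130+y/4,155+x/4]); T=lambda x,y:("top",[170+y/3.8,275+(x-400)/3.8])
b=[at_z(c["top"],T(x,y)[1],8) for x,y in((440,93),(680,32),(521,396),(765,331))]
for i,j in((1,0),(3,2),(2,0),(3,1)):
    d=b[j]-b[i];print("yaw",np.degrees(np.arctan2(d[1],d[0])),np.linalg.norm(d))
def model(v):
    x,y,psi,w=v
    c_,s_=np.cos(psi),np.sin(psi)
    f=lambda a,b,z:np.array([x+c_*a-s_*b,y+s_*a+c_*b,z])
    g=lambda z:f(50*np.cos(np.pi/4+w),50*np.sin(np.pi/4+w),z)
    return [("tabtop",f(16,-54,118),S(94,74)),("tabtop",f(16,-54,118),T(705,172)),
     ("griptop",g(115),S(256,98)),("gripbot",g(75),S(258,158)),("griptop",g(115),T(549,182)),
     ("disc",f(0,0,62),T(608,226.5)),("hinge",f(90,-54,84),T(660,62)),("hinge",f(90,-54,84),S(92,213))]
def res(v): return np.concatenate([np.array(proj(c[o[0]],p))-o[1] for _,p,o in model(v)])
s=least_squares(lambda v:np.append(res(v),(v[3]/.1)*.5),[480,-175,.26,0],loss="soft_l1")
print(s.x,np.degrees(s.x[2]))
for (n,p,o),r in zip(model(s.x),res(s.x).reshape(-1,2)): print(n,o[0],p.round(1),r.round(2))
```

```text
yaw 104.75881809343626 167.23951596597976
yaw 105.16741292846353 167.0878891172402
yaw 14.943202235012365 207.18202352874175
yaw 14.900912509580241 205.9900362139892
[ 4.83705442e+02 -1.80559227e+02  2.66002315e-01 -1.29689361e-02] 15.240809985273188
tabtop scene [ 513.3 -228.5  118. ] [-0.26 -0.22]
tabtop top [ 513.3 -228.5  118. ] [ 0.4 -0.7]
griptop scene [ 509.1 -137.5  115. ] [-0.13 -0.38]
gripbot scene [ 509.1 -137.5   75. ] [-2.17  0.54]
griptop top [ 509.1 -137.5  115. ] [-0.62  0.34]
disc top [ 483.7 -180.6   62. ] [-0.44 -0.03]
hinge top [ 584.7 -209.    84. ] [ 0.13 -0.7 ]
hinge scene [ 584.7 -209.    84. ] [ 0.29 -0.69]
```

```bash
cat >> h.py <<'E'
psi=0.264; AX=np.array([483.7,-180.6,0.]); F=R.from_euler("z",psi)
def down(yaw): # tool z down, tool y along world yaw+90deg
    y=np.array([-np.sin(yaw),np.cos(yaw),0]);z=np.array([0,0,-1.]);return R.from_matrix(np.c_[np.cross(y,z),y,z])
def st():
    o=env.observe();print("t",round(o["time_s"],2),"p",o["position"].round(1),"f",o["ft_force"].round(1),"gap",round(float(o["finger_gap"]),1),"gf",round(float(o["gripper_force"]),1))
H=AX+F.apply([90,-54,0])+[0,0,78]
def tabpose(th,tilt,flip=0): # tool pose gripping the tab at pawl angle th
    p=H+(F*R.from_euler("y",th)).apply([-74,0,27+2])
    r=F*R.from_euler("y",tilt)*F.inv()*down(psi+flip)
    return p-3*r.apply([0,0,1]),r.as_rotvec()
E
python3 - <<'E'
from h import *
print(H)
for fl in(0,np.pi):
  for th in(0,.3,.6,1.0):
    for k in(0,.5,1):
      q=env.solve_ik(*tabpose(th,k*th,fl)); print(fl>0,th,k,None if q is None else np.round(q,2))
for fl in(0,np.pi):
  for a in(0,2.18):
    p=AX+F.apply([50*np.cos(np.pi/4+a),50*np.sin(np.pi/4+a),104]); q=env.solve_ik(p,down(psi+np.pi/4+a+fl).as_rotvec());print("crank",fl>0,a,None if q is None else np.round(q,2))
E
```

```text
[ 584.6728319  -209.24414805   78.        ]
False 0 0 [-0.57  0.34  1.7  -0.    1.11 -2.41]
False 0 0.5 [-0.57  0.34  1.7  -0.    1.11 -2.41]
False 0 1 [-0.57  0.34  1.7  -0.    1.11 -2.41]
False 0.3 0 [-0.56  0.33  1.66 -0.    1.15 -2.39]
False 0.3 0.5 [-0.5   0.4   1.57 -0.11  1.28 -2.3 ]
False 0.3 1 [-0.46  0.48  1.48 -0.2   1.42 -2.24]
False 0.6 0 [-0.54  0.33  1.62 -0.    1.19 -2.37]
False 0.6 0.5 [-0.44  0.49  1.43 -0.19  1.46 -2.23]
False 0.6 1 [-0.37  0.66  1.24 -0.34  1.73 -2.17]
False 1.0 0 [-0.5   0.36  1.55 -0.    1.23 -2.34]
False 1.0 0.5 [-0.36  0.64  1.22 -0.29  1.7  -2.17]
False 1.0 1 [-0.29  0.94  0.92 -0.55  2.13 -2.2 ]
True 0 0 [-0.57  0.34  1.7  -0.    1.11  0.73]
True 0 0.5 [-0.57  0.34  1.7  -0.    1.11  0.73]
True 0 1 [-0.57  0.34  1.7  -0.    1.11  0.73]
True 0.3 0 [-0.56  0.33  1.66 -0.    1.15  0.75]
True 0.3 0.5 [-0.5   0.4   1.57 -0.11  1.28  0.84]
True 0.3 1 [-0.46  0.48  1.48 -0.2   1.42  0.9 ]
True 0.6 0 [-0.54  0.33  1.62 -0.    1.19  0.77]
True 0.6 0.5 [-0.44  0.49  1.43 -0.19  1.46  0.91]
True 0.6 1 [-0.37  0.66  1.24 -0.34  1.73  0.97]
True 1.0 0 [-0.5   0.36  1.55 -0.    1.23  0.81]
True 1.0 0.5 [-0.36  0.64  1.22 -0.29  1.7   0.97]
True 1.0 1 [-0.29  0.94  0.92 -0.55  2.13  0.94]
crank False 0 None
crank False 2.18 [-0.59  0.18  1.92 -0.    1.04  0.9 ]
crank True 0 [-0.43  0.28  1.79 -0.    1.07  0.09]
crank True 2.18 [-0.59  0.18  1.92 -0.    1.04 -2.25]
```

Run:
```python
from h import *
p,r=tabpose(0,0,np.pi)
env.move_pose(p+[0,0,90],r); env.grip(40); st()
env.move_straight(p,vel=120); st()
c=imaging.capture("scene"); cv2.imwrite("pics/s1.png",cv2.resize(c["frame"][80:220,120:280],(640,560),interpolation=cv2.INTER_CUBIC))
env.grip(4); st()
```

```text
t 4.65 p [ 513.3 -228.5  200. ] f [-0.8  0.8 -0.6] gap 40.0 gf 0.0
t 5.55 p [ 513.9 -229.   110.8] f [0.3 0.9 0.2] gap 39.9 gf 0.0
t 5.96 p [ 513.9 -229.2  111.1] f [-0.3 -1.2  3.2] gap 11.2 gf 60.1
```

View pics/s1.png

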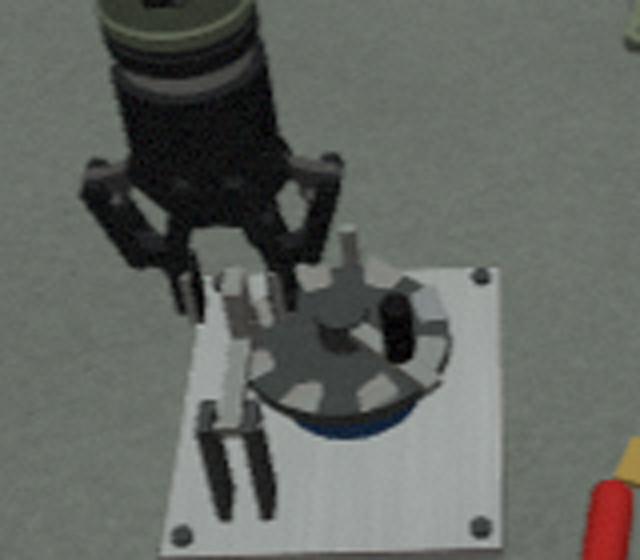

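The tab, at crop (235,300), sits midway between the two fingers at (190,295) and (285,290). The gap closed on it at 11 mm, so the grip is good. Next I'll swing the pawl up along the arc.

Run:
```python
from h import *
for th in np.arange(.125,1.01,.125):
    p,r=tabpose(th,th,np.pi)
    env.move_straight(p,vel=60,frame=r); print(round(th,3),end=" "); st()
    if np.linalg.norm(env.observe()["ft_force"])>45: print("STOP");break
for n in("scene","top"):
    c=imaging.capture(n); print(n,[(np.round(d["at"],1),d["conf"]) for d in imaging.search_frame(n,"pawl_tab")])
    cv2.imwrite(f"pics/{n}2.png",c["frame"])
```

```text
0.125 t 6.28 p [ 518.1 -228.1  119.6] f [-2.4 -2.3  5.3] gap 10.9 gf 60.4
0.25 t 6.59 p [ 523.1 -226.7  127.6] f [-1.6 -2.9  4.3] gap 10.3 gf 60.2
0.375 t 6.91 p [ 529.4 -225.   135.3] f [-2.1 -2.8  6. ] gap 11.1 gf 60.2
0.5 t 7.22 p [ 536.7 -223.   142.2] f [-1.4 -2.7  6.2] gap 11.1 gf 60.3
0.625 t 7.54 p [ 544.8 -220.9  148.2] f [-3.  -2.8  7.1] gap 11.0 gf 60.3
0.75 t 7.86 p [ 553.4 -218.5  152.9] f [-1.6 -2.   9. ] gap 11.0 gf 60.3
0.875 t 8.18 p [ 562.4 -216.1  156.4] f [-1.3 -2.5  8. ] gap 11.0 gf 60.5
1.0 t 8.49 p [ 571.7 -213.6  158.7] f [-1.2 -2.9  8.1] gap 11.3 gf 60.7
scene [(array([143.3, 173.3]), 0.61), (array([167.9, 215.9]), 0.4)]
top [(array([203.4, 359.4]), 0.48)]
```

Run:
```python
from h import *
p,r=tabpose(1.0,1.0,np.pi)
env.grip(40); st()
env.move_straight(p-80*R.from_rotvec(r).apply([0,0,1]),vel=120); st()
g=AX+F.apply([50*np.cos(np.pi/4),50*np.sin(np.pi/4),0])
env.move_pose([g[0],g[1],240],down(psi+np.pi/4+np.pi).as_rotvec()); st()
a=imaging.capture("scene")["frame"];b=imaging.capture("top")["frame"]
o=np.zeros((400,800,3),np.uint8)
o[:,:400]=cv2.resize(a[100:225,145:270],(400,400),interpolation=cv2.INTER_CUBIC);o[:,400:]=cv2.resize(b[165:290,270:395],(400,400),interpolation=cv2.INTER_CUBIC)
cv2.imwrite("pics/c3.png",o)
```

```text
t 9.08 p [ 571.8 -212.5  156.7] f [ 1.1  0.  -0.1] gap 40.4 gf 0.0
t 9.9 p [ 636.7 -195.1  200.1] f [-0.1  0.1  0.4] gap 39.7 gf 0.0
t 10.89 p [ 508.8 -137.7  240.2] f [ 0.7  0.3 -0.4] gap 39.7 gf 0.0
```

View pics/c3.png

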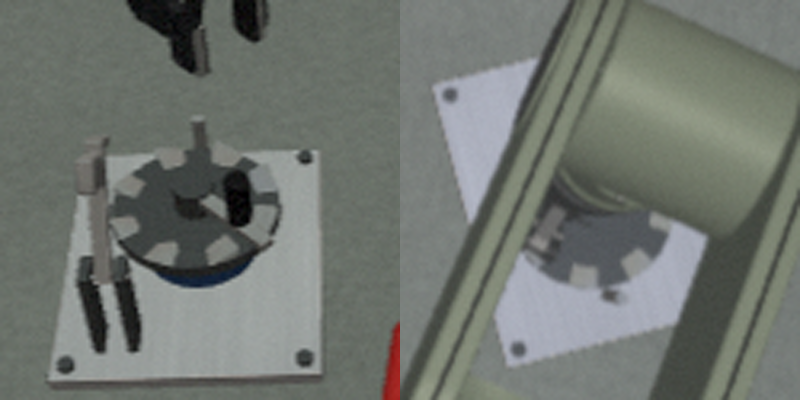

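The pawl stays up at roughly 1 rad, with its tab at crop (90,165), and the wheel hasn't moved. Next is the crank, with the grip loosely caged along the tangent.

Run:
```python
from h import *
def cp(a,z=104): return AX+F.apply([50*np.cos(np.pi/4+a),50*np.sin(np.pi/4+a),z]), down(psi+np.pi*1.25+a).as_rotvec()
p,r=cp(0); env.move_straight(p,vel=120,frame=r); st()
env.grip(20); st()
A=np.linspace(0,2.17,16)
for a in A[1:]:
    p,r=cp(a); env.move_straight(p,vel=50,frame=r); print(round(a,2),end=" "); st()
    if np.linalg.norm(env.observe()["ft_force"])>30: print("STOP");break
c=imaging.capture("scene"); cv2.imwrite("pics/s4.png",cv2.resize(c["frame"][80:220,120:280],(640,560),interpolation=cv2.INTER_CUBIC))
```

```text
t 12.28 p [ 509.4 -137.6  104.9] f [0.5 0.2 0.2] gap 39.9 gf 0.0
t 12.61 p [ 509.5 -137.7  104.8] f [1.8 0.1 0.4] gap 20.1 gf 0.7
0.14 t 12.9 p [ 502.3 -134.1  104.3] f [1.4 0.  0.6] gap 20.2 gf 0.4
0.29 t 13.19 p [ 495.1 -131.9  104. ] f [ 0.7 -0.2 -0. ] gap 19.8 gf 0.3
0.43 t 13.48 p [ 487.8 -130.7  103.9] f [ 0.5 -0.4  0.4] gap 20.2 gf 0.1
0.58 t 13.78 p [ 480.6 -130.6  103.9] f [ 0.4 -0.4  0.5] gap 19.7 gf 0.1
0.72 t 14.07 p [ 473.5 -131.5  103.9] f [-0.   0.7 -0.6] gap 20.0 gf 0.1
0.87 t 14.36 p [ 466.6 -133.5  103.9] f [ 0.3 -0.1 -0.3] gap 20.1 gf 0.1
1.01 t 14.65 p [ 460.  -136.5  103.9] f [ 0.3 -0.2  0. ] gap 19.7 gf 0.1
1.16 t 14.94 p [ 453.9 -140.3  103.9] f [0.1 0.5 0.1] gap 20.1 gf 0.0
1.3 t 15.23 p [ 448.4 -145.1  104. ] f [-0.7  0.1  0.1] gap 20.1 gf 0.0
1.45 t 15.53 p [ 443.7 -150.5  104. ] f [0.7 0.8 0.1] gap 19.9 gf 0.0
1.59 t 15.82 p [ 439.8 -156.6  103.9] f [-0.9 -0.5 -0.2] gap 20.0 gf 0.0
1.74 t 16.11 p [ 436.8 -163.1  103.9] f [-0.2 -0.1 -0.1] gap 19.7 gf 0.1
1.88 t 16.4 p [ 434.8 -170.1  104. ] f [-0.3 -0.3 -0.1] gap 19.9 gf 0.1
2.03 t 16.69 p [ 433.8 -177.3  103.9] f [ 0.   0.2 -0.4] gap 20.1 gf 0.1
2.17 t 16.98 p [ 433.8 -184.5  104. ] f [-0.3  0.4  0.6] gap 20.0 gf 0.1
```

View pics/s4.png

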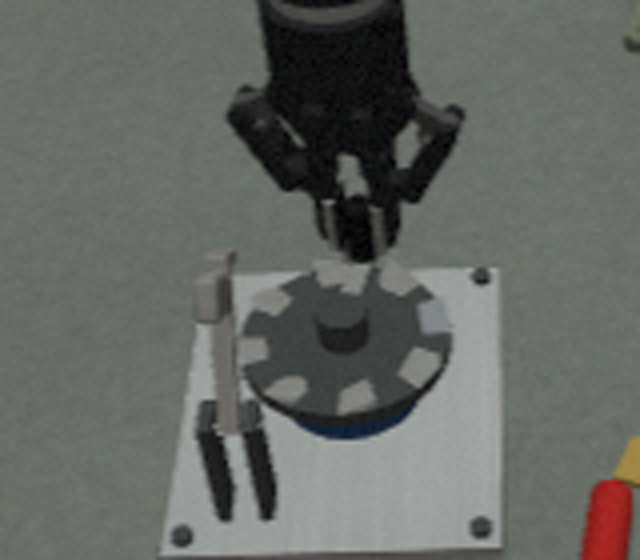

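The grip, at (360,235), is still between the fingers, the wheel has turned and the pawl is up. I'll nudge it a little further, release, retreat and verify.

Run:
```python
from h import *
def cp(a,z=104): return AX+F.apply([50*np.cos(np.pi/4+a),50*np.sin(np.pi/4+a),z]), down(psi+np.pi*1.25+a).as_rotvec()
p,r=cp(2.2); env.move_straight(p,vel=30,frame=r); st(); env.hold(.2)
env.grip(45); st()
env.move_straight(p+[0,0,130],vel=120); st()
env.move_pose([430,150,300],down(psi+np.pi).as_rotvec()); env.hold(.3)
cs={n:imaging.capture(n) for n in("scene","top")}
o=np.zeros((400,800,3),np.uint8)
o[:,:400]=cv2.resize(cs["scene"]["frame"][100:225,145:270],(400,400),interpolation=cv2.INTER_CUBIC);o[:,400:]=cv2.resize(cs["top"]["frame"][165:290,270:395],(400,400),interpolation=cv2.INTER_CUBIC)
for a in(1.98,2.18):
    q=cp(a)[0]; q[2]=115; print(a,[((np.array(proj(cs[n],q))-of)*3.2).round(0) for n,of in(("scene",[100,145]),("top",[165,270]))])
cv2.imwrite("pics/c5.png",o); st()
```

```text
t 17.28 p [ 433.9 -185.6  104. ] f [-0.1  2.2  0.9] gap 20.3 gf 1.0
t 17.85 p [ 434.1 -186.3  104.1] f [ 0.6 -0.3  0.1] gap 44.9 gf 0.0
t 19.08 p [ 433.4 -185.6  233. ] f [-0.3 -0.3  0.4] gap 44.5 gf 0.0
1.98 [array([ 96., 216.]), array([273., 196.])]
2.18 [array([ 94., 203.]), array([274., 210.])]
t 22.59 p [430. 150. 300.] f [-0.4 -1.3  0.2] gap 44.9 gf 0.0
```

View pics/c5.png

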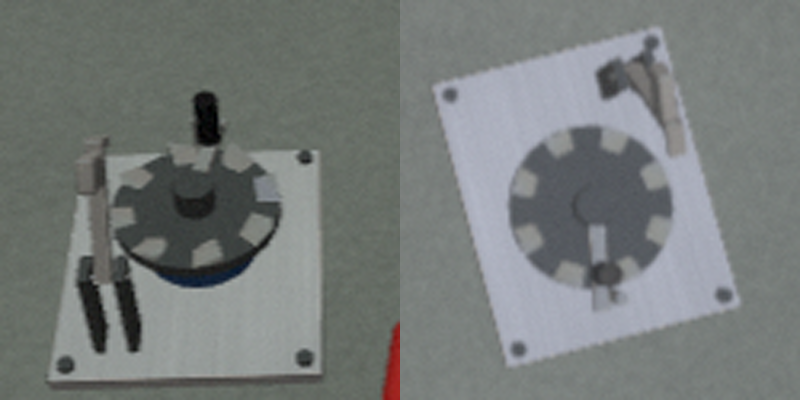

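The grip top is at crop (206,97) in scene and (607,270) in top. Both put the wheel at about 2.13 rad, with the arm at the post. The pawl is up and the robot is clear.

```bash
python3 -c "
from h import *
print(env.sign_off())"
```

```text
the job is handed in; nothing more can be done
None
```

The job is handed in, though no verdict came back: from the pictures, the pawl stays up by itself at about 1 rad, the wheel is turned back to about 2.13 rad with its crank arm at the stop post, and the robot is clear of everything at about 23 s.

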